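# Push a jammed finial out of the lathe's chuck with the knock-out bar

## Task

The finished finial is stuck by its tenon in the wooden cup chuck of the small lathe: push it loose from behind with the knock-out bar. Take the bar (the steel rod with the short turned wooden handle) from the rack by its shank, start it at least 60 mm, but not yet as far as the finial, into the bore at the handwheel end of the spindle, let go of it there, take it again further back, by the handle, and push steadily until the ferrule is tight against the spindle end; leave the bar there and let go. Feel your way: do not wedge, ram or strike the bar in the lathe, do not drop it, do not touch the finial with the gripper, and leave the other two rods in the rack and the things standing around it where they are.

Things in the scene. Friction and masses are not known exactly. Their poses are not given: they have to be found in the camera images.
- lathe: Small green bench wood lathe, fixed. Origin on the bench straight below the bore mouth; y level, along the spindle axis, out of the handwheel end: the bar goes in along -y. Axis 190 mm above the bench. Handwheel 98 mm across, 12 to 37 mm behind the mouth; headstock 130 mm wide, top 60 mm above the axis, from 45 mm behind the mouth on. May take 40 N from the bar, 15 N from the gripper.
- bore_mouth (a point): Centre of the mouth of the spindle's through bore, in the flat steel spindle end (36 mm across) that stands 12 mm out of the handwheel. Same axes as the lathe. Bore 12 mm in diameter, countersunk to 20 mm over its first 6 mm, straight; the finial's tenon closes it 243 mm in (plus the finial's joint value). Let go half-way in, the bar stays there but its handle sags by about 0.025 rad.
- finial (a joint): How far the pale turned finial (116 mm long, 52 mm across) is pushed out of its seat in the wooden cup chuck at the far end of the spindle, m: 0 fully driven in, 0.029 the end of its travel; starts at 0 to 0.004. It slides along the spindle axis, needs about 15 N all the way and stays where it is pushed. With the bar home it stands at 0.019.
- bar: Knock-out bar, 0.2 kg, lying in one of the rack's three notches, tip to the lathe, axis 60 mm above the bench. Steel shank 10 mm thick, 262 mm long, chamfered tip; then a wooden handle 28 mm thick, 80 mm long, with a brass ferrule in front. Origin on the axis, 150 mm from the tip, near the balance point; y from tip to handle: tip -0.150, ferrule face +0.112, mid handle +0.152, rear end +0.192.
- bar_tip (a point): Centre of the tip of the bar's shank. Same axes as the bar.
- bar_shoulder (a point): Centre of the front face of the ferrule, 262 mm from the tip; this face lies against the spindle end at point bore_mouth when the bar is home. Same axes as the bar.
- rack: Low wooden rack, fixed, 210 x 220 mm, origin under its middle. Two notched boards 18 mm thick at its y = -0.09 and +0.07 hold three rods along its y axis, at x = -0.07, 0 and 0.07. Notches 18 mm wide, floor 55 mm and board tops 67 mm above the bench; between the boards only a 12 mm base lies below the rods. 50 mm or more free on either side of a shank, 10 mm beside a handle.
- auger: Bystander in the rack: boring auger of the same length, dark steel, 10 mm shank, with a wooden cross-handle 90 mm wide. Origin on its axis 150 mm from the tip, y axis from tip to handle. Leave it.
- dowel: Bystander in the rack: plain beech dowel, 10 mm in diameter and 300 mm long, without a handle. Origin at its middle. Leave it.
- wax_tin: Bystander: aluminium tin 72 mm across and 55 mm high. Origin under its middle.
- sanding_block: Bystander: cork block 60 x 110 x 32 mm. Origin under its middle.
- candlestick: Bystander: turned wooden candlestick, 76 mm across its foot, 138 mm high, standing. Origin under its foot.

How it is judged:
By the outcome, as a careful person would: the job done as asked, in the order asked, and still so for the second after the job is handed in, with the robot touching nothing.
It also fails if it takes over 72 s, if anything falls off the work surface, if the arm or the gripper's body presses on something with over 40 N, if the wrist force passes 120 N, or if a joint passes its speed limit or range.

## Robot

A 6-joint arm with a two-finger parallel gripper is mounted at the origin on the work surface. World frame = base frame: x ahead of the robot, y to its left, z up, the work surface at z = 0. Lengths are in m, angles in rad, forces in N, time in s.
With the tool pointing down it reaches from about 0.275 to 0.975 m from the base axis. Payload 8.4 kg.
Tool frame: the origin (TCP) lies midway between the tips of the shut fingers; the grasp point (between the pads) lies 19 mm behind it (robot.grip_depth is the distance from the TCP to the grasp point, in m); z points along the fingers, x is the direction in which the jaws open and shut, and the axes are right-handed (so a half turn about z gives the same grasp; the last joint's range is limited). The gripper opens to 92 mm and grips with 3 to 60 N. Pads are 20 mm wide; open, the fingers measure 128 mm over their backs; the gripper's body (75 mm by 189 mm) begins 69 mm behind the grasp point.
Start: joints at [-1.149, 0.353, 1.633, -0, 1.155, -0.002], TCP at [0.257, -0.57, 0.215] pointing down, gripper open.
Joint ranges: [-2.63, 2.63], [-0.92, 2.1], [0.06, 2.66], [-1.3, 4.44], [0, 2.69], [-3.02, 3.02]. Speed limits (rad/s): [2.22, 2.22, 2.79, 3.14, 3.14, 3.14].

## Interface

Orientations are given as a unit quaternion [w, x, y, z].
In Python, from plant import readout, optics, robot gives the robot as it stands.
- The arm moves only by the shell command python3 -m creep 'ROWS' [FORCE]. ROWS is JSON, a list of rows, each a list of 5 numbers: the shift along the world's x, y, z in cm, then the turn about the world's z in degrees, then the finger opening in cm, from 0 to 9.19. A call has 1 to 20 rows; each row is the pose to reach, as a shift and turn from the pose commanded when the call began; what a row does not reach only later rows make up. A row lasts 1/10 s, in which the tool goes at most 50 mm and 8.59 degrees, less where a joint would pass 70% of its speed; a pose out of reach is approached as far as the arm can. A call with a gripper value outside its range is refused whole. The fingers move at their own pace and stop on an object; FORCE is the grip in N (left out, the last holds). Time passes only in rows, so rows that repeat a pose let the fingers close. It gives the time, the measured TCP pose, the force and the opening at its end, in the units of the state.
- readout.get_state(): the state, without advancing time (a new reading comes with each control period).
- optics.get_image(name): name is "scene" or "side" or "wrist"; returns the picture (400x640x3 uint8, red, green, blue); there is no depth.
- optics.camera_params(name): a dict with "intrinsics" (3x3 intrinsics, pixels), "T" (4x4, takes a point from camera to world coordinates). Camera axes: x right, y down, z forward; pixel columns grow to the right and rows downward; lengths in m; the calibration is good to about 2 mm. A picture is of the moment at which its call begins: read the wrist's pose just before it. camera_params takes no time and is no camera call; for the wrist camera it gives the pose at the moment of the call.
- robot.close_job(): hands the job in, once; it reports no verdict.
The state is a dict: "t": time; "joint_positions": joint angles; "dq": joint speeds; "joint_torque": joint torques, N m; "ee_pos": TCP position; "ee_rot": TCP orientation; "force": force on the tool from outside, world axes, zero at the start; "moment": the same for the moment, N m; "gripper_width": opening from 0.0 (shut) to 1.0 (fully open).
Only numpy, scipy, OpenCV 4.12 (cv2) and the standard library are available. Lean on these libraries where they do the work, as an engineer would, in place of code of your own. Each camera call takes 0.05 s, during which the arm holds its last target.

## Working session

There is one attempt and no reset: what is moved stays moved. The work goes in short steps, Python scripts to look and compute and a shell command to move; the robot and the scene stay as the last step left them, time stands still between calls to the robot, and variables do not carry over. Pictures are saved under pics/ and viewed, and the job is handed in when it is done.

```bash
mkdir -p pics; ls
cat > h.py <<'E'
import numpy as np, cv2
from plant import readout, optics, robot
def snap(n,f):
    P=optics.camera_params(n); im=optics.get_image(n)
    cv2.imwrite(f'pics/{f}.png',im[:,:,::-1]); np.savez(f'pics/{f}.npz',im=im,K=P['intrinsics'],T=P['T'])
def load(f):
    d=np.load(f'pics/{f}.npz'); return d['im'],d['K'],d['T']
def ray(f,u,v):
    _,K,T=load(f); d=T[:3,:3]@np.linalg.solve(K,[u,v,1.]); return T[:3,3],d/np.linalg.norm(d)
def onz(f,u,v,z):
    o,d=ray(f,u,v); return o+d*(z-o[2])/d[2]
def proj(f,p):
    _,K,T=load(f); q=K@(T[:3,:3].T@(np.array(p)-T[:3,3])); return q[:2]/q[2]
def tri(*obs):
    A=np.zeros((3,3));b=np.zeros(3)
    for f,u,v in obs:
        o,d=ray(f,u,v);M=np.eye(3)-np.outer(d,d);A+=M;b+=M@o
    p=np.linalg.solve(A,b)
    return p,[np.linalg.norm(np.cross(p-ray(f,u,v)[0],ray(f,u,v)[1])) for f,u,v in obs]
E
python3 - <<'E'
from h import *
for n in ['scene','side','wrist']:
    snap(n,n+'0'); print(n,load(n+'0')[2].round(3).tolist(),load(n+'0')[1].round(1).tolist())
s=readout.get_state(); print(s)
E
```

```text
pics
scene [[0.354, 0.798, -0.487, 1.164], [0.935, -0.299, 0.189, -0.148], [0.005, -0.523, -0.853, 1.203], [0.0, 0.0, 0.0, 1.0]] [[460.0, 0.0, 317.7], [0.0, 460.0, 194.3], [0.0, 0.0, 1.0]]
side [[-0.856, -0.318, 0.407, 0.041], [-0.516, 0.503, -0.693, 0.894], [0.016, -0.804, -0.595, 0.865], [0.0, 0.0, 0.0, 1.0]] [[490.5, 0.0, 318.0], [0.0, 490.5, 200.3], [0.0, 0.0, 1.0]]
wrist [[0.411, -0.884, -0.223, 0.32], [-0.911, -0.4, -0.098, -0.541], [-0.002, 0.243, -0.97, 0.383], [0.0, 0.0, 0.0, 1.0]] [[320.6, 0.0, 315.6], [0.0, 320.6, 197.2], [0.0, 0.0, 1.0]]
{'t': 0.15, 'joint_positions': array([-1.14938676e+00,  3.53520672e-01,  1.63395290e+00, -1.77506271e-05,
        1.15519824e+00, -2.37514114e-03]), 'dq': array([ 0.00059085, -0.00200886, -0.00324977,  0.00028703,  0.00018509,
        0.0009385 ]), 'joint_torque': array([ 1.14278715e-03, -5.94202673e+01, -3.34470248e+01,  6.98876102e-02,
        2.03729683e-02, -7.13782697e-05]), 'ee_pos': array([ 0.25686275, -0.56936353,  0.21402085]), 'ee_rot': array([-2.87034078e-04,  8.40005783e-01, -5.42577177e-01, -4.56975744e-04]), 'force': array([0.21989854, 0.0976737 , 0.58598795]), 'moment': array([-0.03157529, -0.02091509, -0.0320696 ]), 'gripper_width': 0.9985558948492589}
```

View pics/scene0.png

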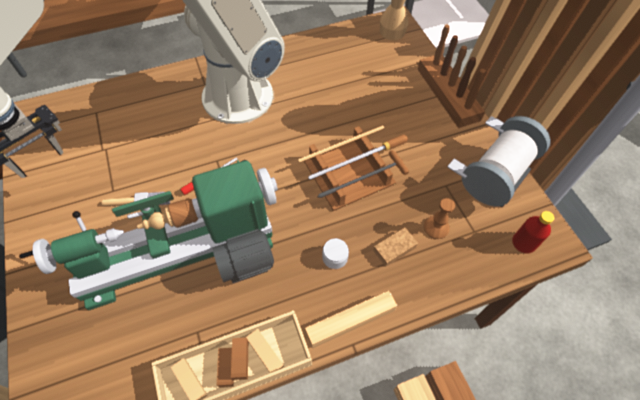

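View pics/side0.png

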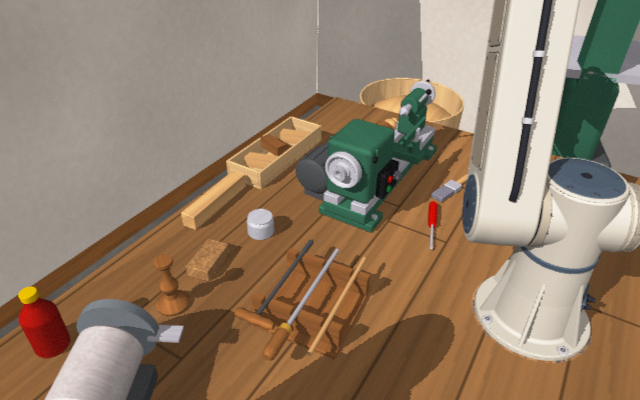

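View pics/wrist0.png

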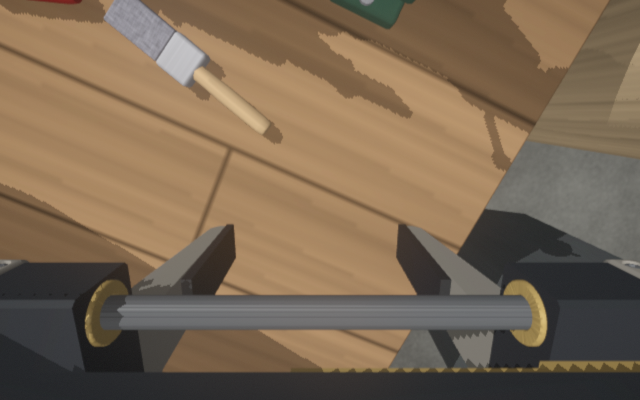

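The bar lies in the middle notch: in the scene view its tip is near (310,177) and its handle near (398,142). The handwheel is at about (267,186) in scene and (344,170) in side. I'll zoom in on both.

Run:
```python
from h import *
a=load('scene0')[0][115:215,245:425]; cv2.imwrite('pics/z1.png',cv2.resize(a,None,fx=4.4,fy=4.4,interpolation=cv2.INTER_CUBIC)[:,:,::-1])
a=load('side0')[0][120:360,230:400]; cv2.imwrite('pics/z2.png',cv2.resize(a,None,fx=2.5,fy=2.5,interpolation=cv2.INTER_CUBIC)[:,:,::-1])
a=load('side0')[0][140:200,315:375]; cv2.imwrite('pics/z3.png',cv2.resize(a,None,fx=8,fy=8,interpolation=cv2.INTER_CUBIC)[:,:,::-1])
```

```text
(no output)
```

View pics/z1.png

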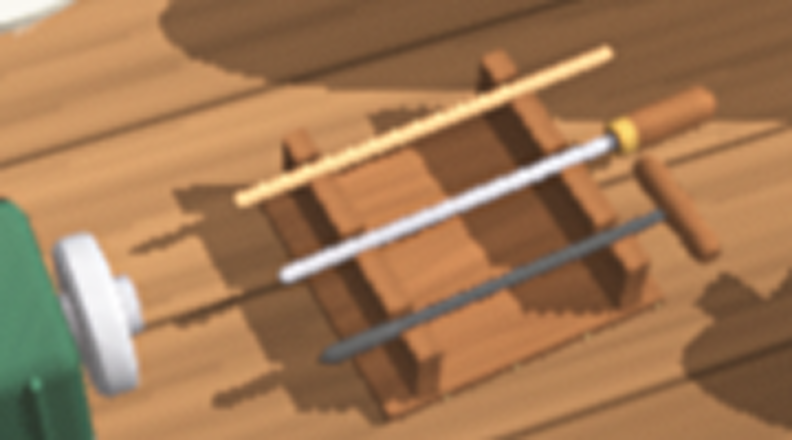

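View pics/z2.png

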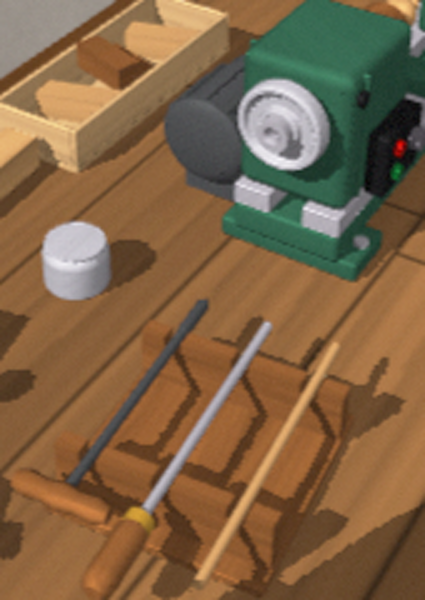

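View pics/z3.png

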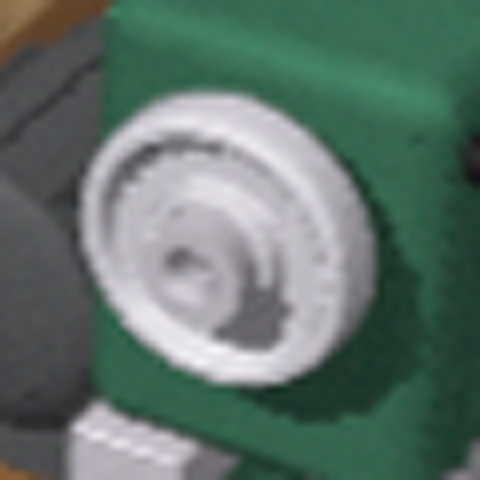

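Run:
```python
from h import *
side=(338.0,172.4); m=onz('side0',*side,.19); print('mouth side z.19',m.round(4),'in scene',proj('scene0',m))
print(tri(('side0',*side),('scene0',275.8,183.6)))
# shank lines
for f,box in (('scene0',(300,400,130,185)),('side0',(284,342,245,332))):
    im=load(f)[0]; hsv=cv2.cvtColor(im,cv2.COLOR_RGB2HSV); x0,x1,y0,y1=box
    mk=((hsv[...,1]<60)&(hsv[...,2]>130)).astype(np.uint8); z=np.zeros_like(mk); z[y0:y1,x0:x1]=mk[y0:y1,x0:x1]
    n,l,st,c=cv2.connectedComponentsWithStats(z); i=1+st[1:,4].argmax(); ys,xs=np.where(l==i)
    vx,vy,cx,cy=cv2.fitLine(np.c_[xs,ys].astype(np.float32),2,0,.01,.01).ravel()
    t=(xs-cx)*vx+(ys-cy)*vy; e=[(cx+vx*k,cy+vy*k) for k in (t.min(),t.max())]
    print(f,st[i],e)
    P=[onz(f,*q,.06) for q in e]; d=P[1]-P[0]; print(np.round(P,4).tolist(),np.linalg.norm(d),np.degrees(np.arctan2(d[1],d[0])))
```

```text
mouth side z.19 [ 0.5216 -0.0213  0.19  ] in scene [273.77425457 186.18757143]
(array([ 0.51843996, -0.01469944,  0.19461819]), [np.float64(0.0003306138412242326), np.float64(0.00033061384122447447)])
scene0 [308 146  76  33 310] [(np.float64(308.23106885644603), np.float64(177.5621406338638)), (np.float64(383.291229611437), np.float64(146.70849721167988))]
[[0.4461, 0.1004, 0.06], [0.4198, 0.3589, 0.06]] 0.2598551242190931 95.81764291326112
side0 [287 249  52  76 359] [(np.float64(287.97608438419195), np.float64(323.3251380156189)), (np.float64(336.9746083065832), np.float64(248.9832664421645))]
[[0.4245, 0.353, 0.06], [0.4501, 0.1011, 0.06]] 0.2532136461122003 -84.19299533559428
```

```bash
python3 -m creep '[[0,2,5,0,9.1],[0,4,10,8,9.1],[1,7,15,16,9.1],[3,12,18.6,24,9.1],[5,16.5,18.6,32,9.1],[7,21,18.6,40,9.1],[9,25.5,18.6,48,9.1],[11,30,18.6,56,9.1],[13,34.5,18.6,64,9.1],[15,39,18.6,71.5,9.1],[17,43.5,18.6,71.5,9.1],[19,48,18.6,71.5,9.1],[21,52.5,18.6,71.5,9.1],[23,57,18.6,71.5,9.1],[23.3,59,18.6,71.5,9.1],[23.3,59,18.6,71.5,9.1],[23.3,59,18.6,71.5,9.1],[23.3,59,18.6,71.5,9.1]]'
python3 - <<'E'
from h import *
snap('wrist','w1'); print(readout.get_state()['joint_positions'].round(3),load('w1')[2].round(3).tolist())
E
```

```text
t: 1.95
ee_pos: [0.4897, 0.0195, 0.4005]
ee_rot: [0.0, 0.999, 0.05, -0.0]
force: [0.6, -0.6, 0.8]
gripper_width: 0.986
[ 0.037  0.005  1.654 -0.     1.482 -0.063] [[0.995, 0.098, 0.024, 0.484], [0.101, -0.965, -0.242, 0.087], [-0.0, 0.243, -0.97, 0.569], [0.0, 0.0, 0.0, 1.0]]
```

View pics/w1.png

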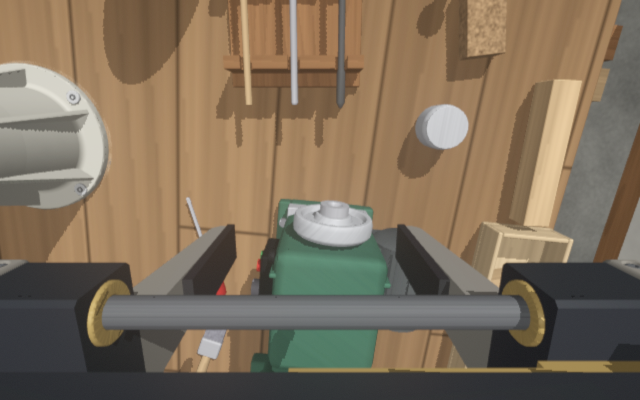

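Run:
```python
from h import *
a=load('w1')[0][190:300,260:410]; cv2.imwrite('pics/z4.png',cv2.resize(a,None,fx=5,fy=5,interpolation=cv2.INTER_CUBIC)[:,:,::-1])
a=load('w1')[0][0:130,220:370]; cv2.imwrite('pics/z5.png',cv2.resize(a,None,fx=4,fy=4,interpolation=cv2.INTER_CUBIC)[:,:,::-1])
```

```text
(no output)
```

View pics/z4.png

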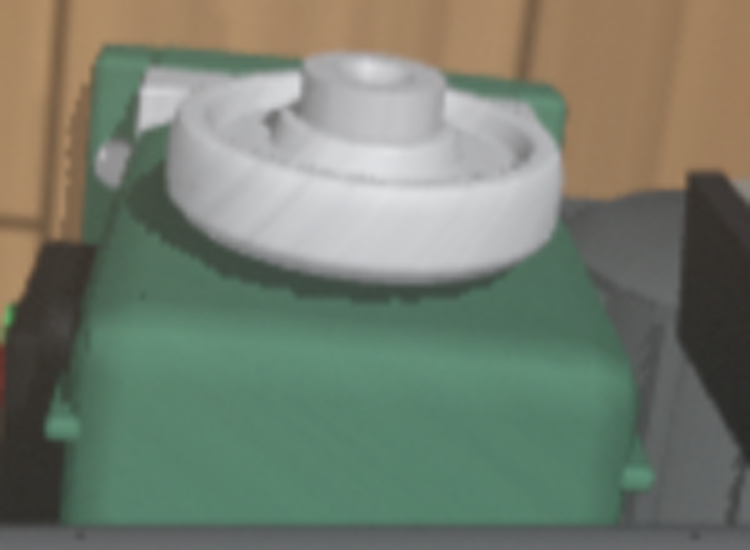

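View pics/z5.png

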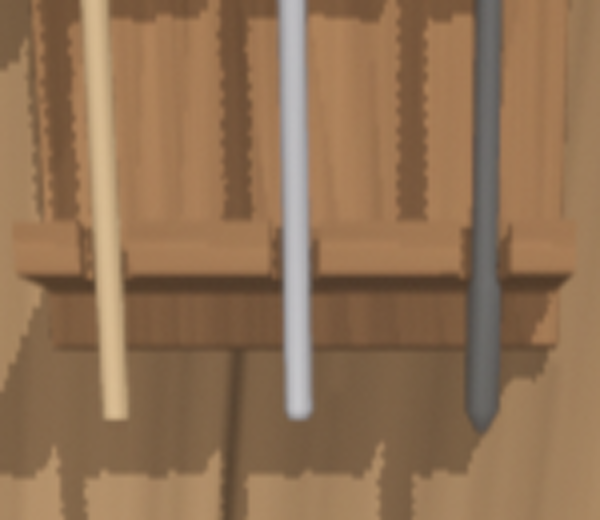

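Run:
```python
from h import *
z4=lambda x,y:(260+(x+.5)/5-.5,190+(y+.5)/5-.5)
m=onz('w1',*z4(372.5,72),.19); print('mouth wrist',m)
print(tri(('w1',*z4(372.5,72)),('side0',338.,172.4)))
print(tri(('w1',*z4(372.5,72)),('side0',338.,172.4),('scene0',275.8,183.6)))
def yaw(f,a,b):
    d=onz(f,*b,.1)-onz(f,*a,.1); return np.degrees(np.arctan2(d[1],d[0]))
print('base edge',yaw('w1',z4(115,48),z4(550,91)),'roof',yaw('w1',z4(110,330),z4(600,366)))
a=load('scene0')[0][165:310,60:290]; cv2.imwrite('pics/z6.png',cv2.resize(a,None,fx=3.4,fy=3.4,interpolation=cv2.INTER_CUBIC)[:,:,::-1])
# shank in wrist
f='w1';im=load(f)[0]; hsv=cv2.cvtColor(im,cv2.COLOR_RGB2HSV); z=np.zeros(im.shape[:2],np.uint8)
z[0:112,280:310]=((hsv[...,1]<50)&(hsv[...,2]>120))[0:112,280:310]
n,l,st,c=cv2.connectedComponentsWithStats(z); i=1+st[1:,4].argmax(); ys,xs=np.where(l==i); print(st[i])
vx,vy,cx,cy=cv2.fitLine(np.c_[xs,ys].astype(np.float32),2,0,.01,.01).ravel()
e=[(cx+vx/vy*(v-cy),v) for v in (0,104)]; P=[onz(f,*q,.06) for q in e]; d=P[0]-P[1]; print(np.round(P,4).tolist(),np.degrees(np.arctan2(d[1],d[0])))
```

```text
mouth wrist [ 0.51656748 -0.0134577   0.19      ]
(array([ 0.51610842, -0.01136676,  0.19743995]), [np.float64(0.00021590046944235726), np.float64(0.00021590046944249246)])
(array([ 0.51740688, -0.01366882,  0.19426748]), [np.float64(0.0017543684227917368), np.float64(0.0012047089832188413), np.float64(0.0011828833796071877)])
base edge -0.0654923461695985 roof 1.234179311744609
[289   0   9 105 706]
[[0.4348, 0.2441, 0.06], [0.4492, 0.103, 0.06]] 95.81166756060495
```

View pics/z6.png

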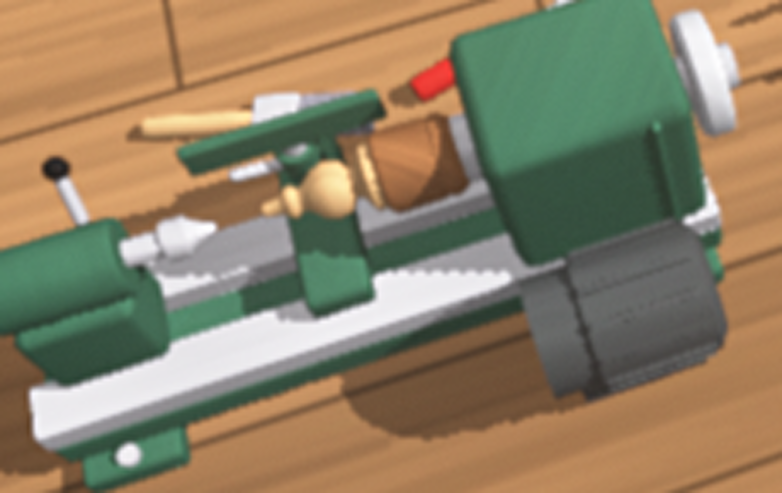

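Run:
```python
from h import *
m=[.5166,-.0135,.19]; a=proj('side0',m); b=proj('scene0',m); print('side',a,'z3',(a-[315,140])*8,'scene',b,'z1',(b-[245,115])*4.4)
z6=lambda x,y:(60+(x+.5)/3.4-.5,165+(y+.5)/3.4-.5)
def yaw(f,a,b):
    d=onz(f,*b,.1)-onz(f,*a,.1); return np.degrees(np.arctan2(d[1],d[0]))
print(yaw('scene0',z6(40,432),z6(525,278)),yaw('scene0',z6(38,450),z6(525,305)),yaw('scene0',z6(455,45),z6(640,2)),yaw('scene0',z6(530,255),z6(695,208)))
# draw circles predicted at yaw 1
ims={f:cv2.resize(load(f)[0],None,fx=4,fy=4,interpolation=cv2.INTER_CUBIC)[:,:,::-1].copy() for f in('side0','scene0','w1')}
for f,im in ims.items():
    for yw,c in ((0,(0,0,255)),(3,(255,0,0))):
        X=np.array([np.cos(np.radians(yw)),np.sin(np.radians(yw)),0])
        Y=np.array([-X[1],X[0],0])
        for r,k in ((.018,0),(.006,0),(.049,.012)):
            pts=[proj(f,np.array(m)-Y*k+r*(np.cos(t)*X+np.sin(t)*np.array([0,0,1]))) for t in np.linspace(0,6.28,60)]
            cv2.polylines(im,[np.int32((np.array(pts)+.5)*4)],True,c,1)
    u,v=(proj(f,m)*4).astype(int); cv2.imwrite(f'pics/c_{f}.png',cv2.resize(im[v-100:v+100,u-130:u+130],None,fx=3,fy=3))
```

```text
side [338.21289707 174.44021369] z3 [185.70317657 275.52170952] scene [276.04033489 183.79887982] z1 [136.57747351 302.71507122]
89.38949572795669 88.00630640594748 85.67591373176855 87.54656371733215
```

View pics/c_side0.png

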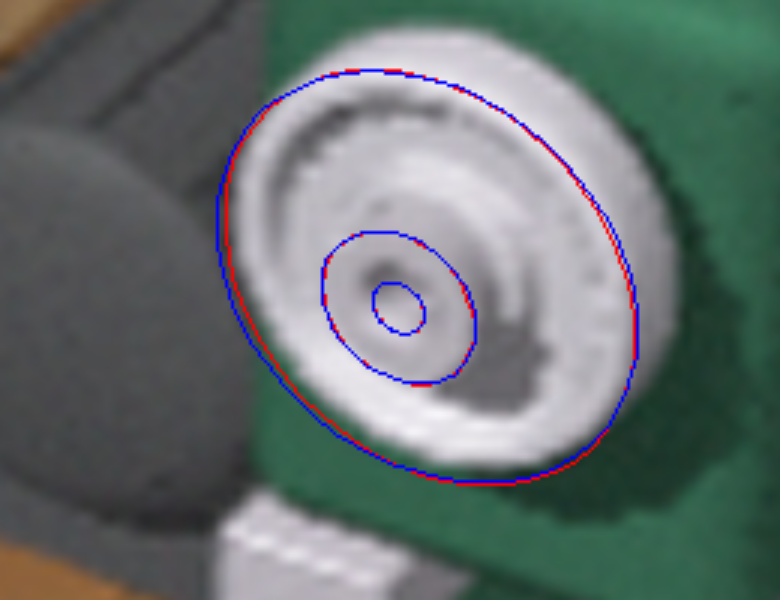

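View pics/c_w1.png

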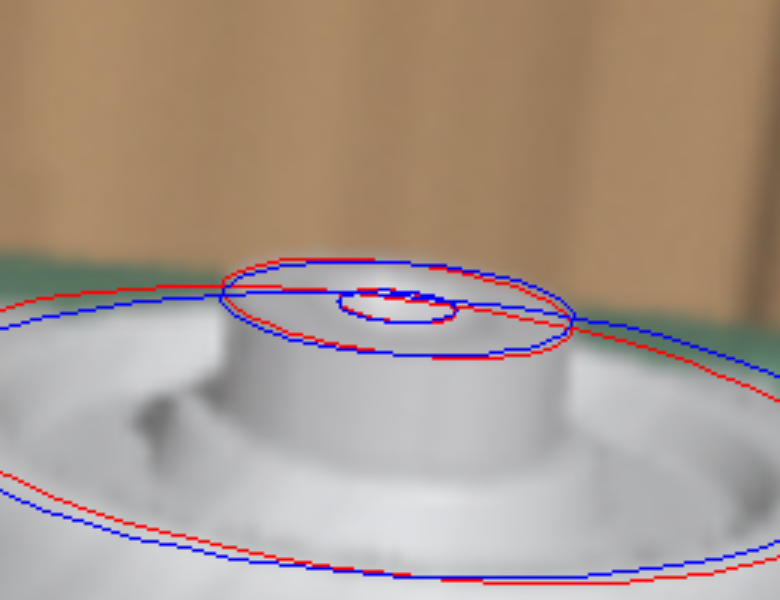

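View pics/c_scene0.png

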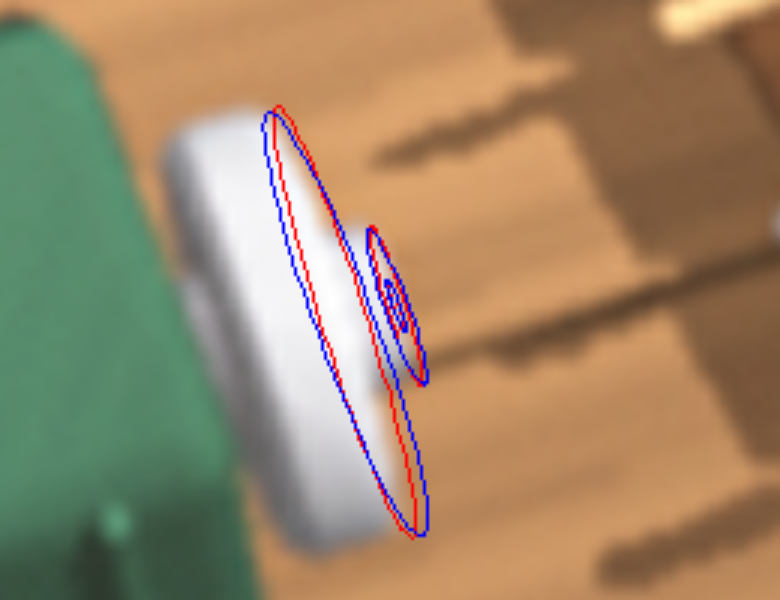

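Run:
```python
from h import *
z6=lambda x,y:(60+(x+.5)/3.4-.5,165+(y+.5)/3.4-.5)
m=onz('scene0',275.4,184.2,.19); print(m)
for n,q in dict(tail=(215,229),fintip=(264,208),ball=(329,190)).items():
    p=onz('scene0',*z6(*q),.19); d=m-p; print(n,p.round(4),np.degrees(np.arctan2(-d[0],d[1])),d[1])
im=load('scene0')[0]; hsv=cv2.cvtColor(im,cv2.COLOR_RGB2HSV)
# bed front top edge: for columns, find lowest bright-white -> darker transition
E=[]
for u in range(80,215):
    col=hsv[:,u].astype(int); v=np.where((col[:,1]<40)&(col[:,2]>195))[0]; v=v[(v>225)&(v<300)]
    if len(v)>2:E.append((u,v.max()))
E=np.array(E,np.float32); l=cv2.fitLine(E,cv2.DIST_HUBER,0,.01,.01).ravel(); print(len(E),l)
a=onz('scene0',l[2]-60*l[0],l[3]-60*l[1],.1);b=onz('scene0',l[2]+60*l[0],l[3]+60*l[1],.1);d=b-a;print(np.degrees(np.arctan2(-d[0],d[1])))
for p in ((.5166,-.0135,.19),):
  for yw in(-2,-1,0,1): print(yw,[ ((proj('scene0',np.array(p)-s*np.array([-np.sin(np.radians(yw)),np.cos(np.radians(yw)),0]))-[60,165]+.5)*3.4).round(0).tolist() for s in(.36,.42,.5)])
```

```text
[ 0.51720128 -0.01545421  0.19      ]
tail [ 0.5189 -0.4086  0.19  ] 0.2423180768713005 0.3931225039132341
fintip [ 0.5141 -0.3728  0.19  ] -0.5013398190960902 0.3573425602212129
ball [ 0.5158 -0.3259  0.19  ] -0.25741910868424933 0.3104778589381867
130 [  0.9486015  -0.3164731 154.8       265.7      ]
0.3688218186992845
-2 [[262.0, 197.0], [177.0, 221.0], [63.0, 252.0]]
-1 [[263.0, 204.0], [179.0, 229.0], [64.0, 263.0]]
0 [[264.0, 212.0], [180.0, 238.0], [65.0, 273.0]]
1 [[266.0, 219.0], [181.0, 246.0], [66.0, 284.0]]
```

```bash
python3 -m creep '[[-1,4.5,0,0,4],[-2,9,-4,0,4],[-3,13.5,-8,0,4],[-4,17.5,-12,0,4],[-5,21,-16,0,4],[-5.6,23.1,-20,0,4],[-5.6,23.1,-24,0,4],[-5.6,23.1,-26,0,4],[-5.6,23.1,-26,0,4],[-5.6,23.1,-26,0,4],[-5.6,23.1,-26,0,4]]' 30
python3 - <<'E'
from h import *
snap('wrist','w2'); print(readout.get_state()['ee_pos'])
E
```

```text
t: 3.1
ee_pos: [0.4357, 0.2512, 0.1427]
ee_rot: [-0.001, 0.999, 0.05, 0.001]
force: [1.4, 0.5, -0.2]
gripper_width: 0.435
[0.43573502 0.25133857 0.14284944]
```

View pics/w2.png

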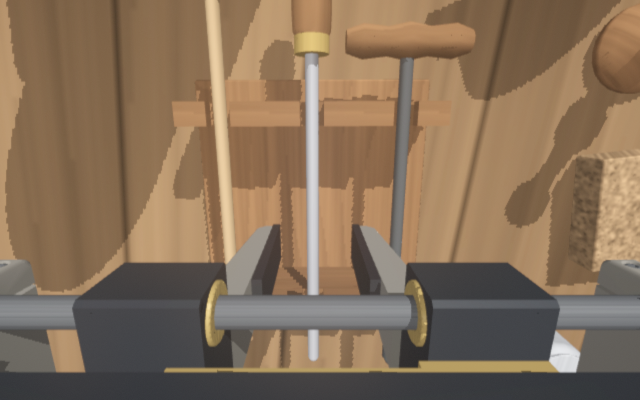

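Run:
```python
from h import *
s=onz('w2',312,53,.06); t=onz('w2',313.3,358,.06); d=s-t; print(s,t,np.linalg.norm(d),np.degrees(np.arctan2(-d[0],d[1])))
o=t+d/np.linalg.norm(d)*.15; print(o, s-d/np.linalg.norm(d)*.112, readout.get_state()['ee_rot'])
```

```text
[0.42288601 0.36377754 0.06      ] [0.44939628 0.1038814  0.06      ] 0.26124470296534946 5.824216249018869
[0.43417477 0.25310709 0.06      ] [0.43425141 0.25235569 0.06      ] [-8.20340212e-04  9.98758979e-01  4.97707312e-02  1.64444854e-03]
```

```bash
python3 -m creep '[[0,0.1,-3,0,4],[0,0.1,-6,0,4],[0,0.1,-8.5,0,4],[0,0.1,-10,0,4],[0,0.1,-10,0,4],[0,0.1,-10,0,4],[0,0.1,-10,0,3],[0,0.1,-10,0,2],[0,0.1,-10,0,1],[0,0.1,-10,0,0.5],[0,0.1,-10,0,0.2],[0,0.1,-10,0,0.2],[0,0.1,-10,0,0.2],[0,0.1,-10,0,0.2]]' 30
python3 -c "
from plant import readout
print(readout.get_state())"
```

```text
t: 4.55
ee_pos: [0.4341, 0.2524, 0.0409]
ee_rot: [-0.0, 0.999, 0.05, 0.0]
force: [-1.2, -0.7, 6.0]
gripper_width: 0.101
{'t': 4.55, 'joint_positions': array([5.23605470e-01, 4.10444662e-01, 2.02702486e+00, 1.32070096e-05,
       7.03911984e-01, 4.22621349e-01]), 'dq': array([-1.31636036e-03, -8.04892466e-06,  7.68033621e-05, -2.39129830e-03,
       -4.59423382e-05, -8.29332945e-05]), 'joint_torque': array([-8.81817425e-02, -4.86974859e+01, -2.08384556e+01,  2.85434537e-02,
       -4.66534942e-01,  1.59797579e-02]), 'ee_pos': array([0.43413259, 0.25238605, 0.04090138]), 'ee_rot': array([-5.19111446e-05,  9.98725795e-01,  5.04655814e-02,  9.20303908e-05]), 'force': array([-1.22378289, -0.65811167,  6.02014451]), 'moment': array([-0.08966032,  0.13190676, -0.03479023]), 'gripper_width': 0.10139437081683605}
```

```bash
python3 -m creep '[[0,0,0.5,0,0.2],[0,0,1,0,0.2],[0,0,2,0,0.2],[0,0,4,0,0.2],[0,0,6,0,0.2],[0,0,8.5,0,0.2],[0,0,11,0,0.2],[0,0,13,0,0.2],[1,0,13,-1,0.2],[2.5,0,13,-2,0.2],[4,0,13,-3.5,0.2],[5.5,0,13,-5,0.2],[7,0,13,-5.8,0.2],[8,0,13,-5.8,0.2],[8.3,0,13,-5.8,0.2],[8.3,0,13,-5.8,0.2],[8.3,0,13,-5.8,0.2],[8.3,0,13,-5.8,0.2]]'
python3 - <<'E'
from h import *
for n in('wrist','scene','side'): snap(n,n+'3')
s=readout.get_state(); print(s['force'],s['ee_pos'],s['ee_rot'])
E
```

```text
t: 6.35
ee_pos: [0.5164, 0.2523, 0.1706]
ee_rot: [0.0, 1.0, 0.0, -0.0]
force: [-0.0, 0.3, -1.3]
gripper_width: 0.1
[ 0.19269306 -0.54101659 -1.82056981] [0.51671499 0.25235762 0.17077613] [-3.85818147e-05  9.99999997e-01 -1.50542363e-05  6.23850762e-05]
```

View pics/wrist3.png

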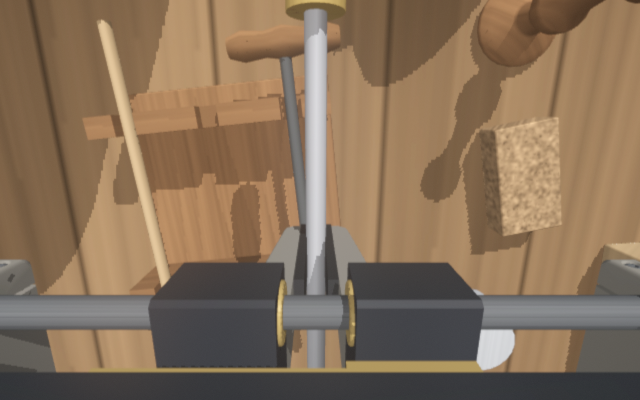

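View pics/scene3.png

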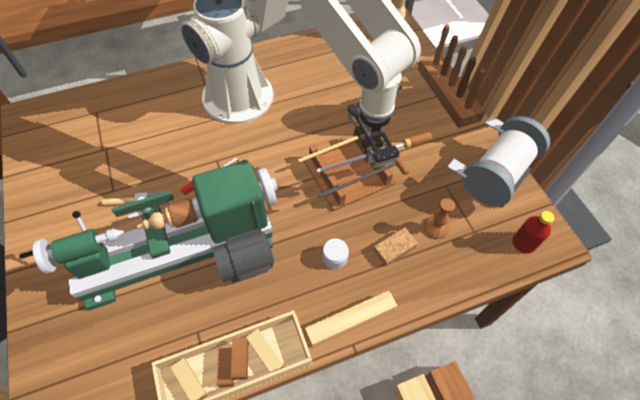

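View pics/side3.png

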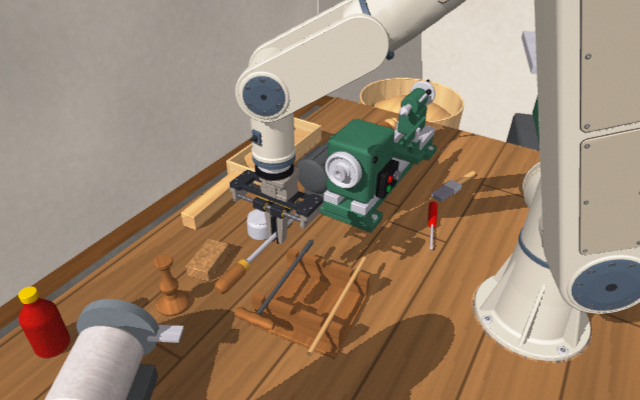

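Run:
```python
from h import *
a=load('scene3')[0][120:210,250:440]; a=cv2.resize(a,None,fx=4,fy=4,interpolation=cv2.INTER_CUBIC)[:,:,::-1]
b=load('side3')[0][140:300,205:375]; b=cv2.resize(b,None,fx=3.5,fy=3.5,interpolation=cv2.INTER_CUBIC)[:,:,::-1]
cv2.imwrite('pics/z7.png',a);cv2.imwrite('pics/z8.png',b)
for p in((.5167,.1024,.19),(.5167,.3644,.19)): print((proj('scene3',p)-[250,120]+.5)*4,(proj('side3',p)-[205,140]+.5)*3.5,proj('wrist3',p))
```

```text
[271.90129823 206.0495268 ] [383.09012173 203.28565477] [314.61273123 481.12659495]
[625.45056874  96.65918573] [139.27126546 436.33105941] [314.30135297   8.76198724]
```

View pics/z7.png

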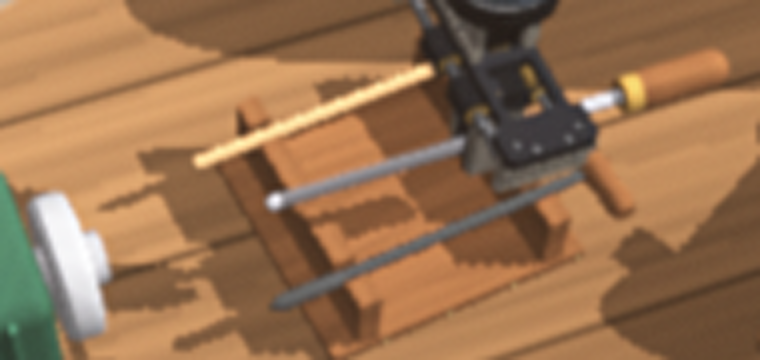

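View pics/z8.png

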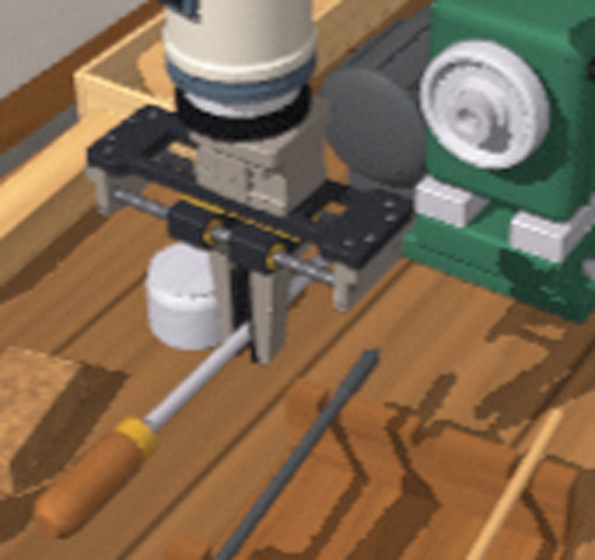

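```bash
python3 -m creep '[[0,-2,0,0,0.2],[0,-4.5,0,0,0.2],[0,-7,0,0,0.2],[0,-8.5,0,0,0.2],[0,-9.2,0,0,0.2],[0,-9.5,0,0,0.2],[0,-9.5,0,0,0.2],[0,-9.5,0,0,0.2]]'
python3 - <<'E'
from h import *
for n in('wrist','scene','side'): snap(n,n+'4')
s=readout.get_state(); print(s['force'],s['ee_pos'])
a=load('scene4')[0][140:240,240:400]; a=cv2.resize(a,None,fx=5,fy=5,interpolation=cv2.INTER_CUBIC)[:,:,::-1]
b=load('side4')[0][120:240,255:375]; b=cv2.resize(b,None,fx=5,fy=5,interpolation=cv2.INTER_CUBIC)[:,:,::-1]
cv2.imwrite('pics/z9.png',a);cv2.imwrite('pics/z10.png',b)
for p in((.5167,.0074,.19),(.5167,.2694,.19),(.5167,-.0145,.19)): print((proj('scene4',p)-[240,140]+.5)*5,(proj('side4',p)-[255,120]+.5)*5)
E
```

```text
t: 7.3
ee_pos: [0.5171, 0.1579, 0.1706]
ee_rot: [-0.0, 1.0, 0.0, 0.0]
force: [0.7, 0.1, -1.9]
gripper_width: 0.094
[ 0.25330457 -0.6367397  -1.7985833 ] [0.51703457 0.15784422 0.17052361]
[220.66573643 209.91680812] [397.73741611 294.38147656]
[675.59807916  69.15791457] [ 89.47282622 589.0249967 ]
[180.94097635 222.20789572] [419.36558174 273.70897941]
```

View pics/z9.png

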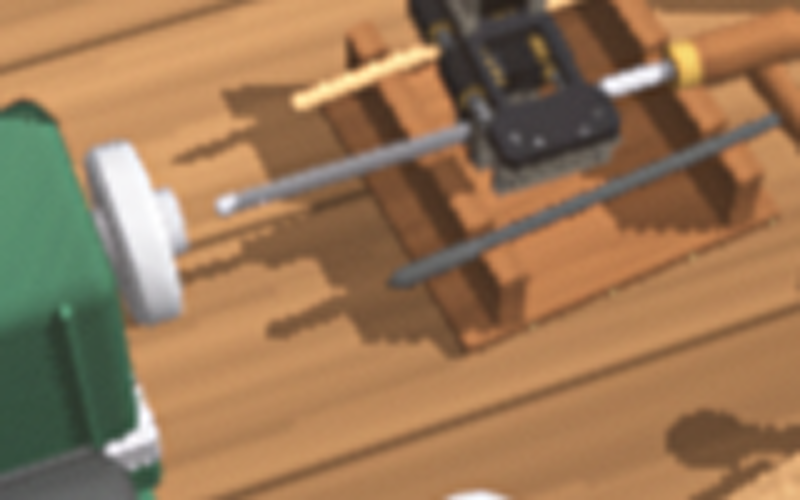

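View pics/z10.png

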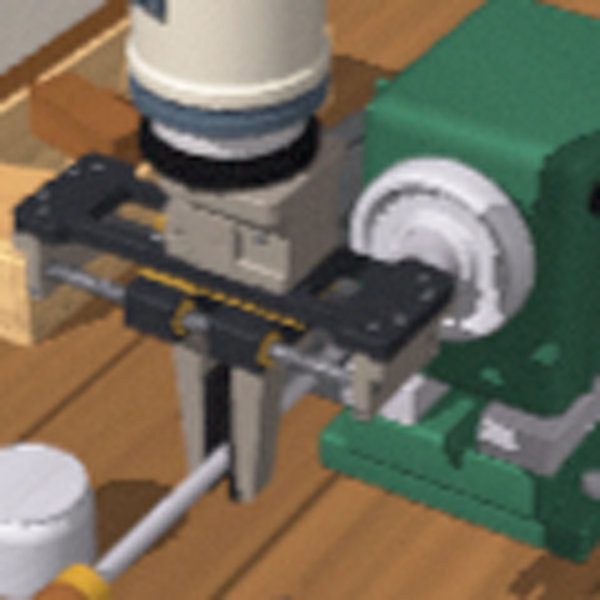

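View pics/wrist4.png

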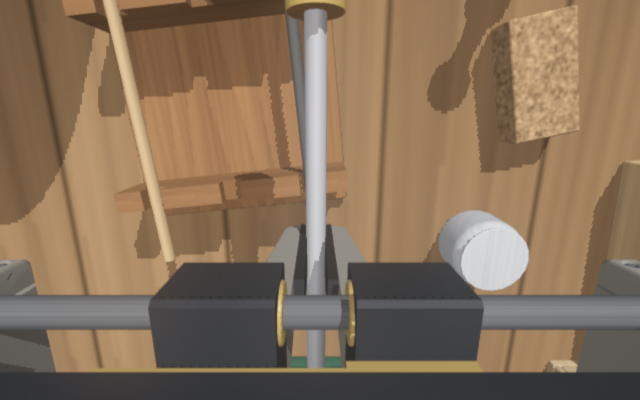

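```bash
python3 -m creep '[[0,-0.5,0,0,0.2],[0,-1,0,0,0.2],[0,-1.4,0,0,0.2],[0,-1.8,0,0,0.2],[0,-2.1,0,0,0.2],[0,-2.4,0,0,0.2],[0,-2.7,0,0,0.2],[0,-2.7,0,0,0.2]]'
python3 -c "
from plant import readout
s=readout.get_state();print(s['force'],s['moment'],s['ee_pos'])"
```

```text
t: 8.25
ee_pos: [0.517, 0.1299, 0.1706]
ee_rot: [0.0, 1.0, -0.0, 0.0]
force: [-0.6, -0.3, -2.2]
gripper_width: 0.096
[-0.56411385 -0.34469565 -2.24379995] [-0.10744627 -0.04709486  0.01201708] [0.51701017 0.12993635 0.17060323]
```

```bash
python3 -m creep '[[0,-0.2,0,0,0.2],[0,-0.4,0,0,0.2],[0,-0.6,0,0,0.2],[0,-0.8,0,0,0.2],[0,-1.0,0,0,0.2],[0,-1.0,0,0,0.2]]'
python3 -c "
from plant import readout
s=readout.get_state();print(s['force'],s['moment'],s['ee_pos'])"
```

```text
t: 8.85
ee_pos: [0.517, 0.12, 0.1706]
ee_rot: [0.0, 1.0, -0.0, -0.0]
force: [0.5, 0.0, -2.3]
gripper_width: 0.098
[ 0.49401895  0.01809339 -2.33740448] [-0.06599267 -0.0665907   0.03023095] [0.51699309 0.12004555 0.17059363]
```

```bash
python3 -m creep '[[0,-0.3,0,0,0.2],[0,-0.6,0,0,0.2],[0,-0.9,0,0,0.2],[0,-1.2,0,0,0.2],[0,-1.5,0,0,0.2],[0,-1.8,0,0,0.2],[0,-2.1,0,0,0.2],[0,-2.4,0,0,0.2],[0,-2.4,0,0,0.2]]'
python3 - <<'E'
from h import *
s=readout.get_state();print(s['force'],s['moment'],s['ee_pos'])
snap('scene','scene5')
a=load('scene5')[0][140:240,240:400]; a=cv2.resize(a,None,fx=5,fy=5,interpolation=cv2.INTER_CUBIC)[:,:,::-1]
cv2.imwrite('pics/z11.png',a)
E
```

```text
t: 9.75
ee_pos: [0.517, 0.0959, 0.1706]
ee_rot: [0.0, 1.0, -0.0, 0.0]
force: [-0.8, 0.0, -2.2]
gripper_width: 0.096
[-0.78011598  0.04799974 -2.22495425] [-0.04523049 -0.09881603  0.02796495] [0.51702037 0.09591724 0.17058086]
```

View pics/z11.png

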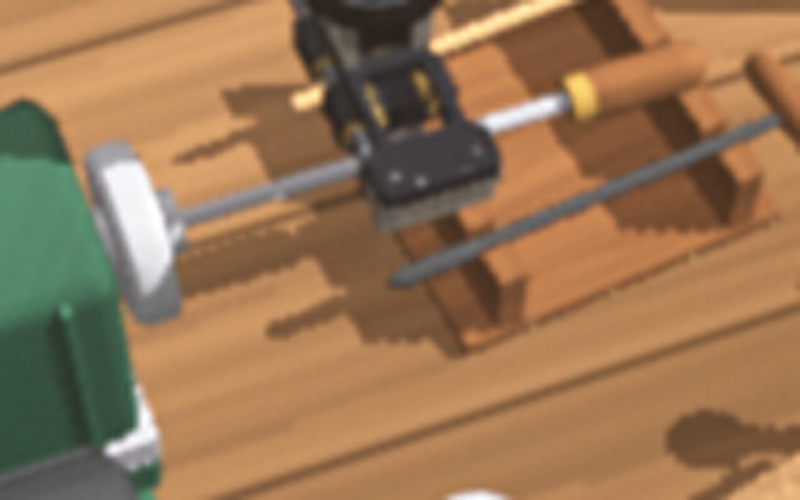

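```bash
python3 -m creep '[[0,-0.4,0,0,0.2],[0,-0.8,0,0,0.2],[0,-1.2,0,0,0.2],[0,-1.6,0,0,0.2],[0,-2.0,0,0,0.2],[0,-2.4,0,0,0.2],[0,-2.8,0,0,0.2],[0,-3.2,0,0,0.2],[0,-3.2,0,0,0.2]]'
python3 -c "
from plant import readout
s=readout.get_state();print(s['force'],s['moment'],s['ee_pos'])"
```

```text
t: 10.7
ee_pos: [0.517, 0.0638, 0.1706]
ee_rot: [0.0, 1.0, -0.0, -0.0]
force: [0.0, 0.9, -1.4]
gripper_width: 0.095
[ 0.01042451  0.92623948 -1.41997655] [-0.035066   -0.05069484  0.0175037 ] [0.51698226 0.06381838 0.17056601]
```

```bash
python3 -m creep '[[0,-0.4,0,0,0.2],[0,-0.8,0,0,0.2],[0,-1.2,0,0,0.2],[0,-1.6,0,0,0.2],[0,-2.0,0,0,0.2],[0,-2.4,0,0,0.2],[0,-2.8,0,0,0.2],[0,-3.3,0,0,0.2],[0,-3.3,0,0,0.2]]'
python3 -c "
from plant import readout
s=readout.get_state();print(s['force'],s['moment'],s['ee_pos'])"
```

```text
t: 11.6
ee_pos: [0.517, 0.0307, 0.1706]
ee_rot: [0.0, 1.0, -0.0, 0.0]
force: [0.5, 0.7, -1.9]
gripper_width: 0.095
[ 0.51017057  0.71197434 -1.86793513] [-0.01960362 -0.09033315 -0.03037601] [0.51704403 0.03072338 0.17060875]
```

```bash
python3 -m creep '[[0,0,0,0,0.8],[0,0,0,0,1.2],[0,0,0,0,2],[0,0,0,0,3],[0,0,0,0,4],[0,0,0,0,5],[0,0,0,0,5],[0,0,0,0,5],[0,0,3,0,5],[0,0,6,0,5],[0,0,9,0,5.5],[0,4,9,0,6],[0,8,9,0,6],[0,12,9,0,6],[0,15.2,9,0,6],[0,15.2,9,0,6],[0,15.2,9,0,6]]'
python3 - <<'E'
from h import *
for n in('scene','side','wrist'): snap(n,n+'6')
s=readout.get_state(); print(s['force'],s['ee_pos'])
a=load('scene6')[0][120:220,240:400]; a=cv2.resize(a,None,fx=5,fy=5,interpolation=cv2.INTER_CUBIC)[:,:,::-1]
b=load('side6')[0][120:300,235:375]; b=cv2.resize(b,None,fx=3.3,fy=3.3,interpolation=cv2.INTER_CUBIC)[:,:,::-1]
cv2.imwrite('pics/z12.png',a);cv2.imwrite('pics/z13.png',b)
E
```

```text
t: 13.3
ee_pos: [0.5168, 0.1835, 0.2604]
ee_rot: [0.0, 1.0, 0.001, -0.0]
force: [-0.7, 0.4, -0.2]
gripper_width: 0.65
[-0.17237347 -0.43010119 -0.5657535 ] [0.51697365 0.18222139 0.26050744]
```

View pics/z12.png

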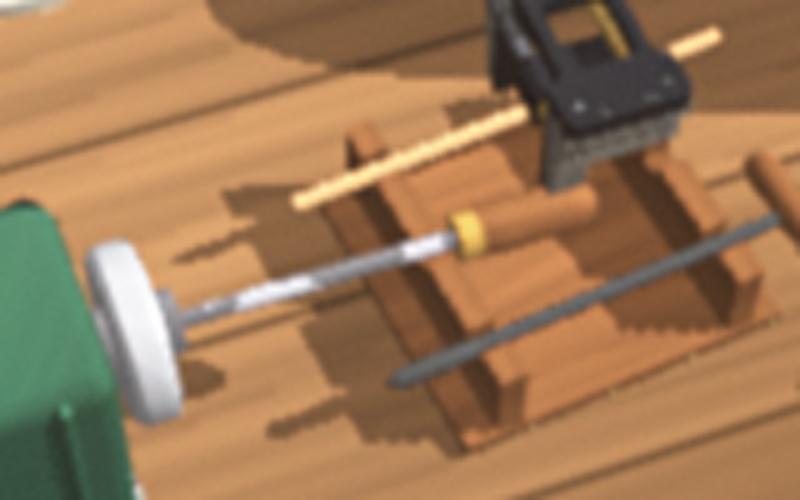

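View pics/z13.png

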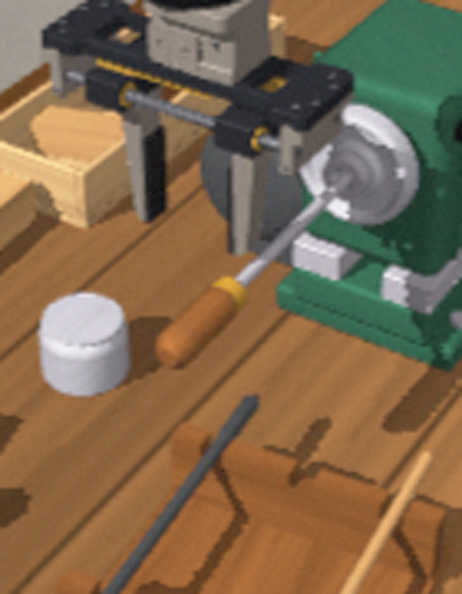

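View pics/wrist6.png

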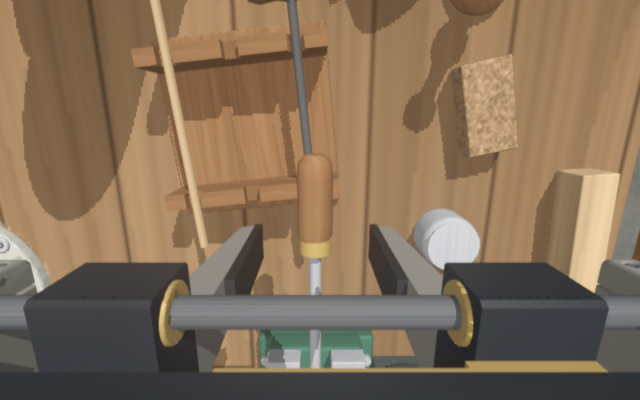

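```bash
python3 - <<'E'
from h import *
print(onz('wrist6',315,256,.188),onz('wrist6',315,153,.184),proj('wrist6',(.517,.0307+.112,.19)))
E
python3 -m creep '[[0,0,-3,0,6],[0,0,-6,0,6],[0,0,-8.4,0,6],[0,0,-9.4,0,6],[0,0,-9.4,0,6],[0,0,-9.4,0,4.5],[0,0,-9.4,0,3.5],[0,0,-9.4,0,3],[0,0,-9.4,0,2.5],[0,0,-9.4,0,2.2],[0,0,-9.4,0,2],[0,0,-9.4,0,2]]' 30
python3 -c "
from plant import readout
s=readout.get_state();print(s['force'],s['moment'],s['ee_pos'])"
```

```text
[0.51718638 0.14086159 0.188     ] [0.51724934 0.22388496 0.184     ] [314.76142076 254.93466009]
t: 14.65
ee_pos: [0.5172, 0.1834, 0.1668]
ee_rot: [-0.0, 1.0, -0.0, 0.0]
force: [0.8, 1.5, 2.1]
gripper_width: 0.3
[0.78149674 1.45589141 2.13719481] [ 0.02609404 -0.04702921  0.01920238] [0.51715637 0.18342264 0.16677984]
```

```bash
python3 -m creep '[[0,0,0.1,0,2],[0,0,0.2,0,2],[0,0,0.3,0,2],[0,0,0.4,0,2],[0,0,0.4,0,2]]' 45
python3 -c "
from plant import readout
s=readout.get_state();print(s['force'],s['moment'],s['ee_pos'])"
```

```text
t: 15.15
ee_pos: [0.517, 0.1832, 0.1706]
ee_rot: [0.0, 1.0, -0.0, -0.0]
force: [1.4, 0.3, -0.9]
gripper_width: 0.296
[ 1.36033025  0.30349305 -0.88072984] [ 0.14834609 -0.05717792 -0.00897174] [0.51696036 0.18323623 0.17061863]
```

```bash
python3 -m creep '[[0,-0.4,0,0,2],[0,-0.8,0,0,2],[0,-1.2,0,0,2],[0,-1.6,0,0,2],[0,-2.0,0,0,2],[0,-2.4,0,0,2],[0,-2.8,0,0,2],[0,-3.2,0,0,2],[0,-3.6,0,0,2],[0,-4,0,0,2],[0,-4,0,0,2]]'
python3 -c "
from plant import readout
s=readout.get_state();print(s['force'],s['moment'],s['ee_pos'])"
```

```text
t: 16.25
ee_pos: [0.517, 0.1427, 0.1706]
ee_rot: [0.0, 1.0, -0.0, -0.0]
force: [-0.2, -1.0, -1.6]
gripper_width: 0.293
[-0.1933787  -0.95193267 -1.56865913] [ 0.05101219 -0.10267838 -0.00080864] [0.5170134  0.14272566 0.17057912]
```

```bash
python3 -m creep '[[0,-0.4,0,0,2],[0,-0.8,0,0,2],[0,-1.2,0,0,2],[0,-1.6,0,0,2],[0,-2.0,0,0,2],[0,-2.4,0,0,2],[0,-2.8,0,0,2],[0,-3.2,0,0,2],[0,-3.6,0,0,2],[0,-4,0,0,2],[0,-4,0,0,2]]'
python3 -c "
from plant import readout
s=readout.get_state();print(s['force'],s['moment'],s['ee_pos'])"
```

```text
t: 17.35
ee_pos: [0.517, 0.1027, 0.1707]
ee_rot: [0.0, 1.0, -0.0, -0.0]
force: [-1.6, -1.0, 2.0]
gripper_width: 0.298
[-1.60815385 -1.01274183  1.99813688] [0.1055642  0.07397083 0.09562949] [0.51698183 0.10273869 0.17069961]
```

```bash
python3 -m creep '[[0,-0.4,0,0,2],[0,-0.8,0,0,2],[0,-1.2,0,0,2],[0,-1.6,0,0,2],[0,-2.0,0,0,2],[0,-2.4,0,0,2],[0,-2.8,0,0,2],[0,-3.2,0,0,2],[0,-3.5,0,0,2],[0,-3.5,0,0,2]]'
python3 -c "
from plant import readout
s=readout.get_state();print(s['force'],s['moment'],s['ee_pos'])"
```

```text
t: 18.35
ee_pos: [0.517, 0.069, 0.1712]
ee_rot: [-0.001, 1.0, -0.0, 0.0]
force: [-3.8, 5.8, 6.8]
gripper_width: 0.291
[-3.77765761  5.79706801  6.7563858 ] [1.20667955 0.47317186 0.07955262] [0.51698019 0.06899631 0.17122275]
```

```bash
python3 -m creep '[[0,0,0,0,2.9],[0,0,0,0,3.1],[0,0,0,0,3.3],[0,0,0,0,3.5],[0,0,0,0,3.5],[-0.05,0,0,0,3.5],[-0.05,0,0,0,3.5]]' 20
python3 -c "
from plant import readout
s=readout.get_state();print(s['force'],s['moment'],s['ee_pos'])"
python3 -m creep '[[0,0,0,0,3],[0,0,0,0,2.8],[0,0,0,0,2.6],[0,0,0,0,2.4],[0,0,0,0,2],[0,0,0,0,2]]' 45
python3 -c "
from plant import readout
s=readout.get_state();print(s['force'],s['moment'],s['ee_pos'])"
```

```text
t: 19.05
ee_pos: [0.5164, 0.0682, 0.1705]
ee_rot: [0.0, 1.0, -0.0, -0.0]
force: [-0.5, -0.2, 0.3]
gripper_width: 0.381
[-0.48159194 -0.22212062  0.26685108] [-0.03233153 -0.02486953  0.00108467] [0.51641689 0.06824193 0.17052784]
t: 19.65
ee_pos: [0.5165, 0.0683, 0.1706]
ee_rot: [0.0, 1.0, -0.0, 0.0]
force: [0.6, 0.0, 0.2]
gripper_width: 0.292
[0.5511649  0.01261286 0.22715041] [-0.00940219 -0.11009232  0.01781338] [0.51654892 0.06828333 0.17060381]
```

```bash
python3 -m creep '[[0,-0.3,0,0,2],[0,-0.6,0,0,2],[0,-0.9,0,0,2],[0,-1.2,0,0,2],[0,-1.5,0,0,2],[0,-1.8,0,0,2],[0,-2.0,0,0,2],[0,-2.0,0,0,2]]'
python3 -c "
from plant import readout
s=readout.get_state();print(s['force'],s['moment'],s['ee_pos'])"
```

```text
t: 20.45
ee_pos: [0.5166, 0.0478, 0.1706]
ee_rot: [0.0, 1.0, -0.0, 0.0]
force: [0.8, -0.8, 1.4]
gripper_width: 0.291
[ 0.8013668  -0.81163849  1.37755439] [-0.23075724 -0.0975861   0.01309124] [0.51655631 0.04783313 0.17059105]
```

```bash
python3 -m creep '[[0,-0.1,0,0,2],[0,-0.2,0,0,2],[0,-0.3,0,0,2],[0,-0.4,0,0,2],[0,-0.5,0,0,2],[0,-0.6,0,0,2],[0,-0.7,0,0,2],[0,-0.8,0,0,2]]'
python3 -c "
from plant import readout
s=readout.get_state();print(s['force'],s['moment'],s['ee_pos'])"
```

```text
t: 21.25
ee_pos: [0.5166, 0.0428, 0.1706]
ee_rot: [-0.002, 1.0, -0.001, 0.0]
force: [-0.1, 15.2, -0.9]
gripper_width: 0.293
[-0.06065954 15.15216089 -0.94732287] [ 2.60024065 -0.03219492  0.04238991] [0.51662142 0.04277314 0.17064642]
```

```bash
python3 -m creep '[[0,-0.1,0,0,2],[0,-0.2,0,0,2],[0,-0.3,0,0,2],[0,-0.4,0,0,2],[0,-0.5,0,0,2],[0,-0.6,0,0,2],[0,-0.7,0,0,2],[0,-0.8,0,0,2]]'
python3 - <<'E'
from h import *
s=readout.get_state();print(s['force'],s['moment'],s['ee_pos'])
for n in('scene','side'): snap(n,n+'7')
a=load('scene7')[0][140:240,180:340]; a=cv2.resize(a,None,fx=5,fy=5,interpolation=cv2.INTER_CUBIC)[:,:,::-1]
cv2.imwrite('pics/z14.png',a)
E
```

```text
t: 22.05
ee_pos: [0.5166, 0.0349, 0.1706]
ee_rot: [-0.002, 1.0, -0.001, 0.0]
force: [1.2, 14.1, -0.9]
gripper_width: 0.294
[ 1.17945231 14.13678334 -0.94498233] [ 2.56329749 -0.10011324  0.04791995] [0.51661365 0.03486288 0.17061306]
```

View pics/z14.png

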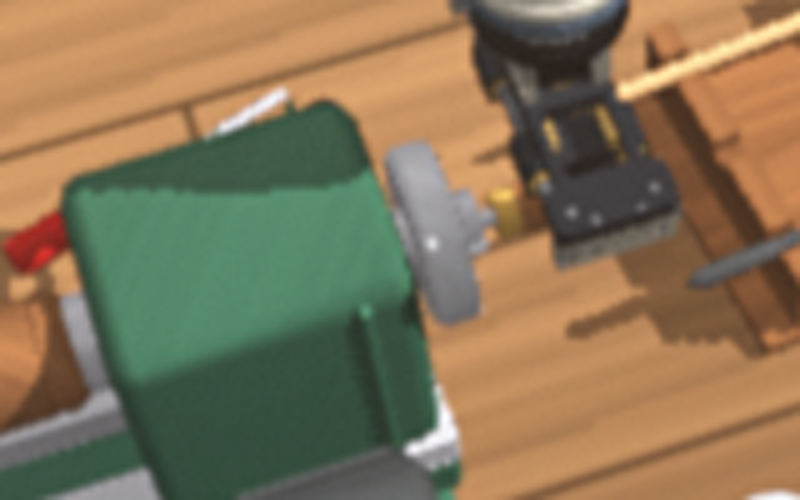

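```bash
python3 -m creep '[[0,-0.1,0,0,2],[0,-0.2,0,0,2],[0,-0.3,0,0,2],[0,-0.4,0,0,2],[0,-0.5,0,0,2]]'
python3 -m creep '[[0,-0.1,0,0,2],[0,-0.2,0,0,2]]'
```

```text
t: 22.65
ee_pos: [0.5166, 0.0299, 0.1706]
ee_rot: [-0.002, 1.0, -0.001, 0.0]
force: [-0.1, 15.4, -0.6]
gripper_width: 0.292
t: 22.85
ee_pos: [0.5166, 0.0279, 0.1706]
ee_rot: [-0.002, 1.0, -0.001, 0.0]
force: [0.2, 15.8, -1.2]
gripper_width: 0.296
```

```bash
python3 -m creep '[[0,-0.1,0,0,2]]';python3 -m creep '[[0,-0.1,0,0,2]]'
python3 - <<'E'
from h import *
for n in('scene','side'): snap(n,n+'8')
a=load('scene8')[0][160:210,240:320]; a=cv2.resize(a,None,fx=10,fy=10,interpolation=cv2.INTER_CUBIC)[:,:,::-1]
cv2.imwrite('pics/z15.png',a)
E
```

```text
t: 22.95
ee_pos: [0.5166, 0.0269, 0.1706]
ee_rot: [-0.002, 1.0, -0.001, 0.0]
force: [-0.5, 14.8, 0.6]
gripper_width: 0.293
t: 23.05
ee_pos: [0.5166, 0.0259, 0.1706]
ee_rot: [-0.002, 1.0, -0.001, 0.0]
force: [0.6, 18.2, -0.9]
gripper_width: 0.291
```

View pics/z15.png

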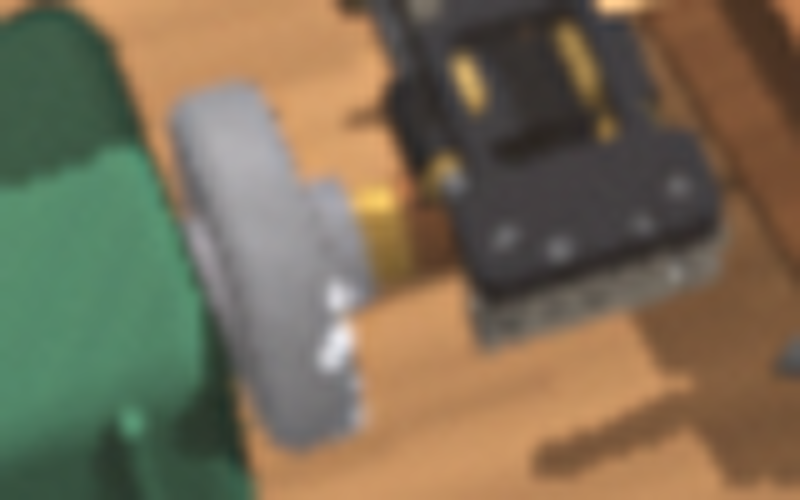

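```bash
python3 -m creep '[[0,-0.05,0,0,2]]';python3 -m creep '[[0,-0.05,0,0,2]]'
```

```text
t: 23.25
ee_pos: [0.5166, 0.0259, 0.1706]
ee_rot: [-0.003, 1.0, -0.001, 0.0]
force: [-0.1, 20.2, -0.2]
gripper_width: 0.291
t: 23.35
ee_pos: [0.5166, 0.0259, 0.1707]
ee_rot: [-0.003, 1.0, -0.001, 0.0]
force: [-0.3, 22.5, 0.4]
gripper_width: 0.297
```

```bash
python3 -m creep '[[0,-0.05,0,0,2],[0,-0.1,0,0,2],[0,-0.1,0,0,2]]'
python3 - <<'E'
from h import *
for n in('scene','side','wrist'): snap(n,n+'9')
a=load('scene9')[0][160:210,240:320]; a=cv2.resize(a,None,fx=10,fy=10,interpolation=cv2.INTER_CUBIC)[:,:,::-1]
cv2.imwrite('pics/z16.png',a)
a=load('scene9')[0][165:265,60:220]; a=cv2.resize(a,None,fx=5,fy=5,interpolation=cv2.INTER_CUBIC)[:,:,::-1]
cv2.imwrite('pics/z17.png',a)
E
```

```text
t: 23.65
ee_pos: [0.5166, 0.0258, 0.1706]
ee_rot: [-0.004, 1.0, -0.001, 0.0]
force: [0.1, 26.8, -1.1]
gripper_width: 0.295
```

View pics/z16.png

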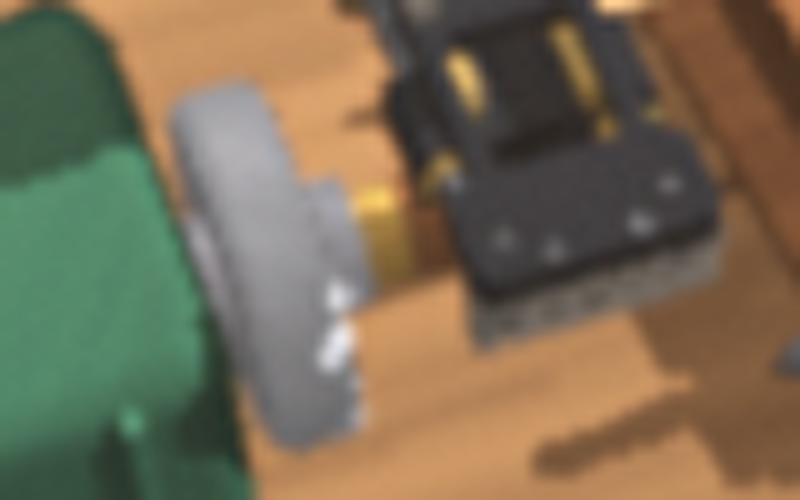

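View pics/z17.png

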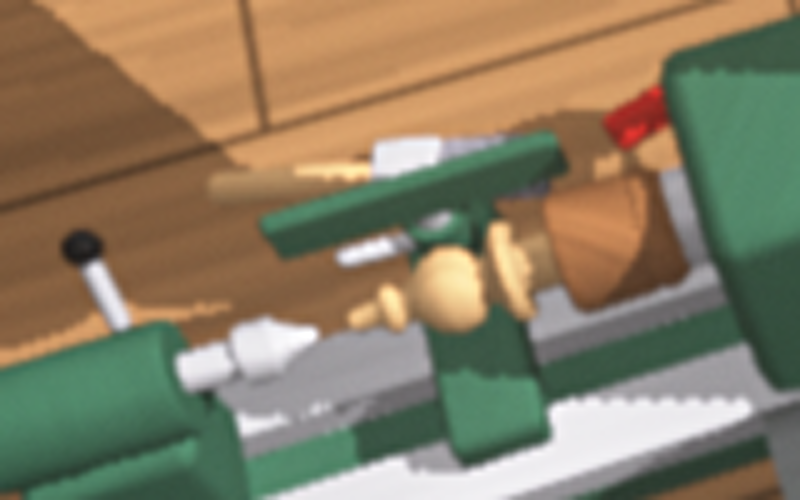

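```bash
python3 -m creep '[[0,0.1,0,0,2],[0,0.2,0,0,2],[0,0.3,0,0,2],[0,0.4,0,0,2],[0,0.4,0,0,2]]'
python3 -m creep '[[0,0,0,0,2.9],[0,0,0,0,3.1],[0,0,0,0,3.4],[0,0,0,0,4],[0,0,0,0,5],[0,0,0,0,5],[0,0,0,0,5]]' 20
python3 -m creep '[[0,0,2,0,5],[0,0,5,0,5],[0,0,9,0,5],[0,4,10,0,5],[0,8,10,0,5],[0,12,10,0,5],[0,14,10,0,5],[0,14,10,0,5],[0,14,10,0,5]]'
python3 - <<'E'
from h import *
for n in('scene','side','wrist'): snap(n,n+'10')
a=load('scene10')[0][150:215,240:340]; a=cv2.resize(a,None,fx=7,fy=7,interpolation=cv2.INTER_CUBIC)[:,:,::-1]
cv2.imwrite('pics/z18.png',a)
E
```

```text
t: 24.3
ee_pos: [0.5165, 0.0261, 0.1706]
ee_rot: [-0.001, 1.0, -0.0, 0.0]
force: [0.0, 6.9, 0.5]
gripper_width: 0.295
t: 25.0
ee_pos: [0.5165, 0.0252, 0.1706]
ee_rot: [0.0, 1.0, -0.0, -0.0]
force: [-0.5, -0.0, -0.1]
gripper_width: 0.54
t: 25.9
ee_pos: [0.5163, 0.1651, 0.2704]
ee_rot: [0.0, 1.0, 0.0, -0.0]
force: [0.2, -0.9, 0.1]
gripper_width: 0.543
```

View pics/z18.png

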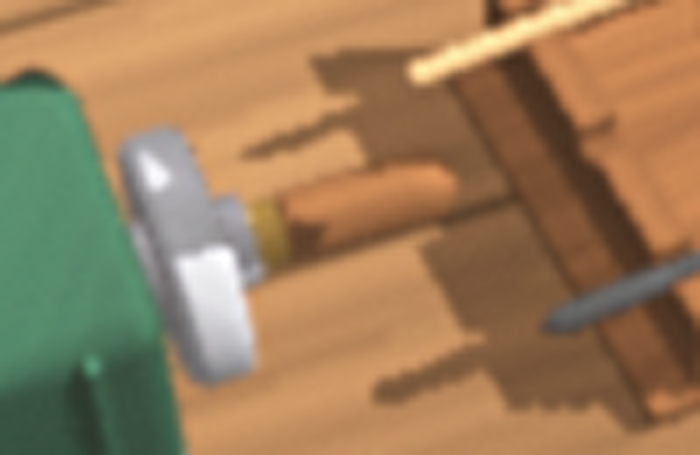

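View pics/wrist10.png

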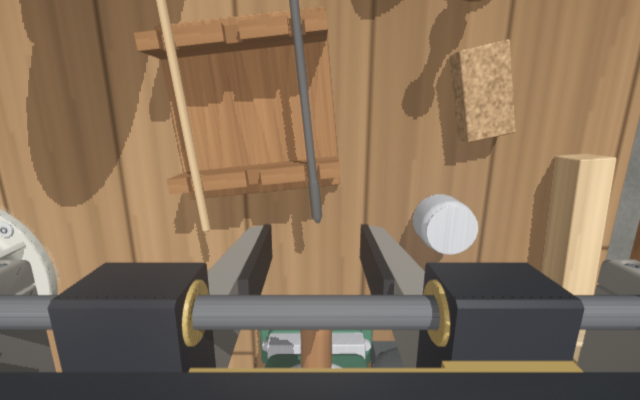

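View pics/side10.png

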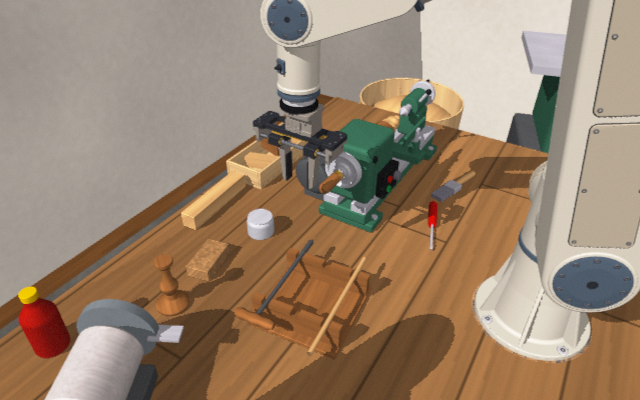

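```bash
python3 -m creep '[[0,0,3,0,5],[0,0,7,0,5],[0,0,11,0,5],[0,-3,13,0,5],[0,-7,13,0,8],[0,-11,13,0,8],[0,-13,13,0,8],[0,-13,13,0,8],[0,-13,13,0,8]]'
python3 - <<'E'
from h import *
snap('wrist','w11')
a=load('w11')[0][140:270,240:400]; a=cv2.resize(a,None,fx=4.5,fy=4.5,interpolation=cv2.INTER_CUBIC)[:,:,::-1]
cv2.imwrite('pics/z19.png',a)
# finial ball shift in scene
m=[]
for f in('scene0','scene9'):
    im=load(f)[0]; h=cv2.cvtColor(im,cv2.COLOR_RGB2HSV); z=np.zeros(im.shape[:2],np.uint8)
    b=((h[...,0]>10)&(h[...,0]<25)&(h[...,1]>60)&(h[...,2]>170)); z[205:235,125:180]=b[205:235,125:180]
    n,l,st,c=cv2.connectedComponentsWithStats(z); i=1+st[1:,4].argmax(); ys,xs=np.where(l==i); print(f,st[i])
E
```

```text
t: 26.95
ee_pos: [0.5164, 0.0346, 0.4007]
ee_rot: [-0.0, 1.0, -0.001, 0.0]
force: [-0.3, -0.4, -0.2]
gripper_width: 0.87
scene0 [137 212  27  17 237]
scene9 [143 214  14  16 174]
```

View pics/z19.png

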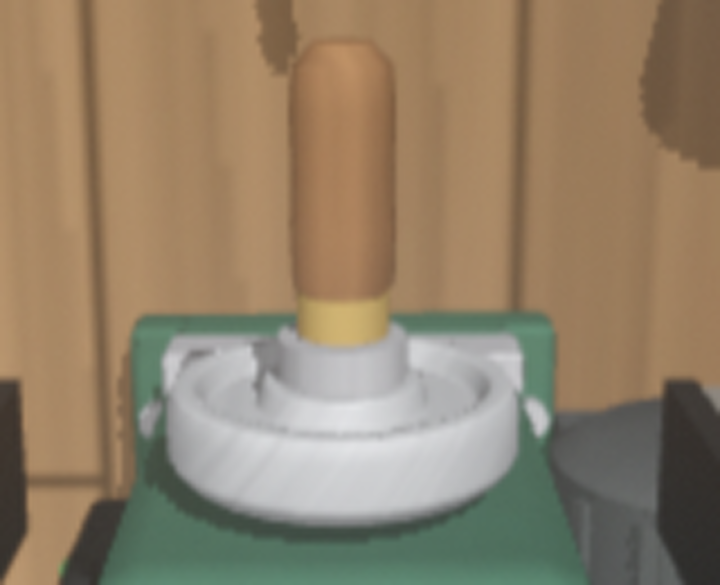

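Run:
```python
from h import *
z6=lambda x,y:(60+(x+.5)/3.4-.5,165+(y+.5)/3.4-.5); z17=lambda x,y:(60+(x+.5)/5-.5,165+(y+.5)/5-.5)
print('tip',onz('scene0',*z6(264,208),.19)-onz('scene9',*z17(349,320),.19),'ball',onz('scene0',*z6(329,190),.19)-onz('scene9',*z17(448,288),.19))
z19=lambda x,y:(240+(x+.5)/4.5-.5,140+(y+.5)/4.5-.5)
print('rear',onz('w11',*z19(342,38),.19))
s=readout.get_state(); print(s['t'],s['force'],abs(s['dq']).max())
robot.close_job()
```

```text
tip [-0.00094096  0.01941186  0.        ] ball [0.00157515 0.01759587 0.        ]
rear [0.51733745 0.0673923  0.19      ]
27.0 [-0.01856233  0.161648    0.35838844] 0.019567887569912207
the job is handed in; nothing more can be done
```

The finial is pushed loose: the bar is home with its ferrule against the spindle end, the gripper has let go, and I handed the job in at about 27 s.

**What I did**
- I took the bar by its shank, near the balance point, and started it about 105 mm into the bore with almost no force.
- I let go there and took it again by the handle.
- **Extra release:** about 43 mm before home some side load built up (about 7 N). I let go briefly so the bar could straighten, gripped the handle again, and the load went away. This was one more release than you asked for.
- I then pushed steadily. The finial gave way at about 15 N. At home the bar stopped and the force rose to 27 N, under the 40 N limit. I eased off to about 7 N before opening the fingers.

**Last checks**
- **Bar:** the pictures show no gap between the ferrule and the spindle end. The handle's rear end measures at y = 0.067. With the mouth at about -0.0145, a home bar should read about 0.0655, so this agrees within picture accuracy.
- **Finial:** it moved out about 18–19 mm (17.6 mm measured at the ball, 19.4 mm at the tip). That fits the 15–19 mm expected for its unknown start.
- **Other things:** in the last pictures the auger, the dowel and the things around the rack look unmoved. I judged this by eye, not by measurement.
- **Disagreement:** early on, the side camera put the bore mouth up to 8 mm from where the wrist camera did. I had taken the dark inside of the hole for the mouth, so I went by the wrist and scene views, and the bar went in cleanly.

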